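Close a snap-lock glass food box: seat the lid, snap its four clips

TASK

Close the glass food box of tea: first press its lid down on the seal until it sits home on the rim all round, then flip the four side clips down, one after another, until each has snapped behind the rim and holds. Push only as hard as the seal and the clips need: do not hammer the glass, do not shove the box along the worktop, and leave the jars and the mug beside it alone.

Things in the scene. Friction and masses are not known exactly. Their poses are not given: they have to be found in the camera images.
- box: Clear glass food box of tea sachets, heavy (2 to 3 kg), loose on silicone feet; slides if pushed sideways with over about 18 N. Walls 104 mm (its x) by 144 mm (its y); rim 118 x 158 mm, its top 70 mm up, a 4 mm round bead hanging under its outer edge all round (bead centre 57 mm up). Origin: centre of the underside, z up, x away from the robot within 0.5 rad.
- lid: White plastic lid, 118 mm (x) by 158 mm (y), 0.43 kg, laid loose on the box, axes as the box's. Origin: centre of its flat underside, at the start 75.5 mm above the box's origin, because it rides 5.5 mm proud on the dark seal; home on the rim it is 70 mm above. A tongue keeps it within 1.5 mm sideways. Left proud, the clips do not catch properly and pushing them tips the lid.
- lid_panel (a point): Middle of the lid's flat top panel, 5 mm above the lid's origin; the panel is 90 x 130 mm, its middle raised 1 mm, inside a border 3.5 mm higher. 14 to 18 N pressed down here squeezes the seal; it gives 5.5 mm, then the lid stops hard on the glass rim and stays down when let go. Pressing or striking lid or clips with over 80 N counts as damage.
- clip_near (a joint): Angle (rad) of the grey clip on the -x (towards the robot) side: 0 hanging down, 1.57 level outwards, more points up. Starts at 1.6 to 2.3 and stays put; under 1 N moves it. At about 0.4 its springy catch meets the bead and must be forced past by pushing the flap in near its lower end (8 to 12 N, easing below 0.3, free with a snap at 0.2). Snapped it rests at -0.1 to 0.1; let go before, it springs out.
- clip_far (a joint): Angle (rad) of the grey clip on the +x (far) side: 0 hanging down, 1.57 level outwards, more points up. Starts at 1.6 to 2.3 and stays put; under 1 N moves it. At about 0.4 its springy catch meets the bead and must be forced past by pushing the flap in near its lower end (8 to 12 N, easing below 0.3, free with a snap at 0.2). Snapped it rests at -0.1 to 0.1; let go before, it springs out.
- clip_left (a joint): Angle (rad) of the grey clip on the +y (left) side: 0 hanging down, 1.57 level outwards, more points up. Starts at 1.6 to 2.3 and stays put; under 1 N moves it. At about 0.4 its springy catch meets the bead and must be forced past by pushing the flap in near its lower end (8 to 12 N, easing below 0.3, free with a snap at 0.2). Snapped it rests at -0.1 to 0.1; let go before, it springs out.
- clip_right (a joint): Angle (rad) of the grey clip on the -y (right) side: 0 hanging down, 1.57 level outwards, more points up. Starts at 1.6 to 2.3 and stays put; under 1 N moves it. At about 0.4 its springy catch meets the bead and must be forced past by pushing the flap in near its lower end (8 to 12 N, easing below 0.3, free with a snap at 0.2). Snapped it rests at -0.1 to 0.1; let go before, it springs out.
- near_hinge (a point): Middle of the near clip's hinge axis, which runs along the -x (towards the robot) edge of the lid, 5 mm above the lid's underside and 9 mm outside the box's wall. The flap is 44 mm wide, 3 mm thick and reaches 39 mm from the axis; hanging, its outer face is 4 mm outside the axis. Axes as the lid's.
- far_hinge (a point): Middle of the far clip's hinge axis, which runs along the +x (far) edge of the lid, 5 mm above the lid's underside and 9 mm outside the box's wall. The flap is 44 mm wide, 3 mm thick and reaches 39 mm from the axis; hanging, its outer face is 4 mm outside the axis. Axes as the lid's.
- left_hinge (a point): Middle of the left clip's hinge axis, which runs along the +y (left) edge of the lid, 5 mm above the lid's underside and 9 mm outside the box's wall. The flap is 44 mm wide, 3 mm thick and reaches 39 mm from the axis; hanging, its outer face is 4 mm outside the axis. Axes as the lid's.
- right_hinge (a point): Middle of the right clip's hinge axis, which runs along the -y (right) edge of the lid, 5 mm above the lid's underside and 9 mm outside the box's wall. The flap is 44 mm wide, 3 mm thick and reaches 39 mm from the axis; hanging, its outer face is 4 mm outside the axis. Axes as the lid's.
- near_tab (a point): The spot to push on the near clip: middle of its outer face, 32 mm from the hinge axis. Its x axis is normal to the face (outwards when the clip hangs, up when it is level); its z axis points back to the hinge. Push it in and down along its arc: a finger that drags up across the flap lifts the loose lid and the catch then stubs on the bead's front.
- far_tab (a point): The spot to push on the far clip: middle of its outer face, 32 mm from the hinge axis. Its x axis is normal to the face (outwards when the clip hangs, up when it is level); its z axis points back to the hinge. Push it in and down along its arc: a finger that drags up across the flap lifts the loose lid and the catch then stubs on the bead's front.
- left_tab (a point): The spot to push on the left clip: middle of its outer face, 32 mm from the hinge axis. Its x axis is normal to the face (outwards when the clip hangs, up when it is level); its z axis points back to the hinge. Push it in and down along its arc: a finger that drags up across the flap lifts the loose lid and the catch then stubs on the bead's front.
- right_tab (a point): The spot to push on the right clip: middle of its outer face, 32 mm from the hinge axis. Its x axis is normal to the face (outwards when the clip hangs, up when it is level); its z axis points back to the hinge. Push it in and down along its arc: a finger that drags up across the flap lifts the loose lid and the catch then stubs on the bead's front.
- sugar_jar: Bystander: sugar jar with black cap, 66 mm across, 110 mm high, at the back. Origin: centre of the underside.
- spice: Bystander: spice jar with black cap, 45 mm across, 105 mm high, at the back right. Origin: centre of the underside.
- blue_mug: Bystander: dark blue mug, 78 mm across, 97 mm high, at the right. Origin: centre of the underside.
There are look-alikes about, which are no part of the job. Of the things that look like the box, the largest one is meant.

How it is judged (in metres and radians):
On the way:
1. the lid is pressed home on the rim while the clips are still up (z of lid in the frame of box below 0.0713 m and angle between the z axis of lid and the z axis of box, either way round below 0.03 rad and value of joint each of clip_near, clip_far, clip_left, clip_right above 0.8 rad), for 0.2 s.
At the end, for the whole second after the job is handed in: The lid sits home on the rim (its underside within 1.3 mm of the rim's height, parallel to it within 0.03 rad), all four clips are snapped down (joint below 0.15 rad), the box stands upright within 40 mm of where it was, and box and lid are at rest (z of lid in the frame of box between 0.067 and 0.0713 m and angle between the z axis of lid and the z axis of box, either way round below 0.03 rad and angle between box's own z axis and vertical below 0.03 rad and distance of box from where it was at the start of the episode below 0.04 m and value of joint each of clip_near, clip_far, clip_left, clip_right below 0.15 rad and linear speed of each of box, lid below 0.02 m/s); the robot touches nothing.
It fails at once if the lid or a clip is pressed or struck with more than 80 N (contact force between any of the arm, the fingers and lid above 80 N).
It fails at once if the box is shoved more than 60 mm along the worktop (distance of box from where it was at the start of the episode above 0.06 m).
It fails at once if a jar or the mug is knocked from its place (more than 30 mm) (distance of any of sugar_jar, spice, blue_mug from where it was at the start of the episode above 0.03 m).
It also fails if it takes over 61 s, if anything falls off the work surface, if the arm or the gripper's body presses on something with over 40 N, if the wrist force passes 120 N, or if a joint passes its speed limit or range.

ROBOT

A 6-joint arm with a two-finger parallel gripper is mounted at the origin on a cart in front of the work surface, level with it; the furniture and walls round the work are solid. World frame = base frame: x ahead of the robot, y to its left, z up, the work surface at z = 0. Lengths are in mm, angles in rad, forces in N, time in s.
With the tool pointing down it reaches from about 350 to 775 mm from the base axis. Payload 7.3 kg.
Tool frame: the origin (TCP) lies midway between the tips of the shut fingers; the grasp point (between the pads) lies 19 mm behind it; z points along the fingers, y is the line along which they close (so a half turn about z gives the same grasp; the last joint's range is limited). The gripper opens to 92 mm and grips with 3 to 60 N. Pads are 19 mm wide; open, the fingers measure 130 mm over their backs; the gripper's body (75 mm by 190 mm) begins 47 mm behind the grasp point.
Start: joints at [-1.385, 0.342, 1.524, -0, 1.275, -0.146], TCP at [171.039, -496.377, 226.741] pointing down, gripper open.
Joint ranges: [-2.53, 2.53], [-0.77, 2.02], [0.04, 2.7], [-1, 4.14], [0.28, 2.66], [-3.11, 3.11]. Speed limits (rad/s): [2.57, 2.57, 3.14, 3.14, 3.14, 3.14].

INTERFACE

Orientations are given as [roll, pitch, yaw] about the fixed x, y, z axes, in that order (R = Rz(yaw) Ry(pitch) Rx(roll)).
In Python, from plant import readout, vision, order, models gives the robot as it stands. The module is installed in compiled form; this text tells all that it offers.
- The arm moves only by the tool step_arm, never from a script. Its argument "series" is text: rows parted by semicolons, each of 7 numbers parted by spaces: the gripper's target within -1 to 1 (shut at 1, half-way at 0, fully open at -1), then the shift along the tool's x, y, z each as a share of 80 mm, from -1 to 1, then the turn, a rotation vector about the tool's x, y, z each as a share of 2 pi rad, from -1 to 1. In form: jaw x y z ax ay az; .... A call has 1 to 20 rows; each row is the pose to reach, as a shift and turn from the pose commanded when the call began, along the tool's axes at that moment, turning the shorter way round; what a row does not reach only later rows make up. A row lasts 1/10 s, in which the tool goes at most 50 mm and 8.59 degrees, less where a joint would pass 70% of its speed; a pose out of reach is approached as far as the arm can. A call with a number of a shift or a turn outside -1 to 1 is refused whole. A call with a gripper value outside its range is refused whole. The fingers move at their own pace and stop on an object; the grip force is fixed at half the most. Time passes only in rows, so rows that repeat a pose let the fingers close. It gives the time, the measured TCP pose, the force, the opening and the grip force at its end, in the units of the state.
- readout.get_obs(): the state, without advancing time (a new reading comes with each control period).
- vision.capture(name): name is "scene" or "side" or "wrist"; returns a dict with "frame" (384x512x3 uint8, red, green, blue), "depth" (384x512 float32, mm along the optical axis (not along the pixel's ray), 0 where there is no reading), "fovy" (degrees; the focal length in pixels is half the picture's height over the tangent of half this angle, whatever the lens; pixels are square), "cx", "cy" (the principal point, pixels), "rvec" (rotation vector, rad) and "tvec" (3), from world to camera coordinates, as OpenCV has them; the wrist camera has in their place "mount" (4x4, takes a point from camera to tool coordinates, whose origin is the TCP and whose axes are the flange's). Camera axes: x right, y down, z forward; pixel columns grow to the right and rows downward; lengths in mm; the calibration is good to about 2 mm. A picture is of the moment at which its call begins: read the wrist's pose just before it.
- order.close_job(): hands the job in; it is judged then, once.
Trained networks look in a picture, given as the dict that the camera call returned (one of the last four; its "shot" number tells which), for a name from the list of things; names that differ only in an ending like _2 or _b are one class to them, and where a whole thing is asked for, a point or a joint stands for the part that bears it (a point fixed in the world has none). Each returns a list of dicts, best first, with "p" (0 to 1); they miss things now and then, are a little off and sometimes report something else, mostly with a low value. They report only what shows in the picture. A call takes as long as a camera call. They do not tell look-alikes from the thing itself.
- models.look_for(picture, thing): "position" ([column, row] in pixels, amid what is visible of it).
- models.pinpoint(picture, thing): "position" ([column, row] in pixels: a listed point, or the origin of a listed thing).
The state is a dict: "time": time; "joint_positions": joint angles; "dq": joint speeds; "tau": joint torques, N m; "tool_pos": TCP position; "tcp_rot": TCP orientation; "contact_force": force on the tool from outside, world axes, zero at the start; "moment": the same for the moment, N m; "grip_width": finger opening in mm; "finger_force": force on a finger pad.
Only numpy, scipy, OpenCV 4.12 (cv2) and the standard library are available. Lean on these libraries where they do the work, as an engineer would, in place of code of your own. Each camera call takes 0.05 s, during which the arm holds its last target. There are 200 camera calls.

## Working session

There is one attempt and no reset: what is moved stays moved. The work goes in short steps, Python scripts to look and compute and a tool call to move; the robot and the scene stay as the last step left them, time stands still between calls to the robot, and variables do not carry over. Pictures are saved under pics/ and viewed, at most 10 in all, crops included, and the job is handed in when it is done.

Besides the shell and the picture viewer there is one more tool, called after "Request:" in YAML: its name, and indented under it one key for each argument. step_arm: Moves the arm, as the interface text tells. Shift numbers are shares of 80 mm and turn numbers shares of 2 pi rad, none past 1 either way. Its arguments: {"type":"object","properties":{"series":{"type":"string"}},"required":["series"]}

```bash
mkdir -p pics; cat > h.py <<'E'
import numpy as np, cv2
from scipy.spatial.transform import Rotation as Ro
from plant import readout, vision, order, models
def K(p):
    f=p["frame"].shape[0]/2/np.tan(np.radians(p["fovy"])/2); return f,p["cx"],p["cy"]
def world(p,uv,d=None,z=None,obs=None):
    f,cx,cy=K(p); u,v=uv
    if "rvec" in p:
        R=cv2.Rodrigues(np.array(p["rvec"],float))[0]; t=np.array(p["tvec"],float).ravel()
        Rw=R.T; c=-R.T@t
    else:
        M=np.array(p["mount"]); o=obs; Rt=Ro.from_euler('xyz',o["tcp_rot"]).as_matrix()
        Rw=Rt@M[:3,:3]; c=Rt@M[:3,3]+np.array(o["tool_pos"])
    r=Rw@np.array([(u-cx)/f,(v-cy)/f,1])
    if z is not None: return c+r*(z-c[2])/r[2]
    if d is None: d=p["depth"][int(round(v)),int(round(u))]
    return c+r*d
def cloud(p,obs=None):
    v,u=np.mgrid[:384,:512]; f,cx,cy=K(p); d=p["depth"]
    P=np.stack([(u-cx)/f*d,(v-cy)/f*d,d],-1)
    if "rvec" in p:
        R=cv2.Rodrigues(np.array(p["rvec"],float))[0]; t=np.array(p["tvec"],float).ravel(); return (P-t)@R
    M=np.array(p["mount"]); Rt=Ro.from_euler('xyz',obs["tcp_rot"]).as_matrix()
    return (P@M[:3,:3].T+M[:3,3])@Rt.T+np.array(obs["tool_pos"])
E
python3 - <<'E'
from h import *
print(readout.get_obs())
fr=[]
for n in("scene","side"):
    p=vision.capture(n); fr.append(p["frame"])
    print(n,p["fovy"])
    for t in("box","lid_panel","near_hinge","far_hinge","left_hinge","right_hinge","near_tab","far_tab","left_tab","right_tab","sugar_jar","spice","blue_mug"):
        print(t,[(np.round(m["position"]).tolist(),round(m["p"],2),np.round(world(p,m["position"])).tolist()) for m in models.pinpoint(p,t)[:3]])
im=np.vstack(fr); cv2.imwrite("pics/a.png",cv2.resize(np.hstack(fr),(800,300))[:,:,::-1])
cv2.imwrite("pics/scene.png",fr[0][:,:,::-1]);cv2.imwrite("pics/side.png",fr[1][:,:,::-1])
E
```

```text
{'time': 0.0, 'joint_positions': array([-1.38498359e+00,  3.42702792e-01,  1.52502755e+00, -3.57413536e-06,
        1.27538407e+00, -1.46015490e-01]), 'dq': array([ 0.00080487,  0.00057572, -0.00078964, -0.00070409,  0.00036209,
       -0.00124622]), 'tau': array([-8.74952766e-04, -4.31243527e+01, -2.44219244e+01,  7.17330887e-02,
        5.59792563e-02, -1.19413389e-04]), 'tool_pos': array([ 170.96644076, -495.95071336,  226.05162764]), 'tcp_rot': array([-3.14008660e+00, -2.18029426e-04,  3.31829108e-01]), 'contact_force': array([ 0.4155927 ,  0.48046534, -0.53475923]), 'moment': array([0.03430967, 0.01201472, 0.01073071]), 'finger_force': 0.0, 'grip_width': 92.35934692562802}
scene 56.465357750301486
box [([274.0, 217.0], 0.76, [672.0, -207.0, 32.0]), ([220.0, 258.0], 0.75, [488.0, -280.0, 43.0]), ([192.0, 201.0], 0.68, [518.0, -77.0, 59.0])]
lid_panel [([189.0, 176.0], 0.81, [549.0, 5.0, 84.0])]
near_hinge [([182.0, 166.0], 0.67, [557.0, 66.0, 82.0]), ([162.0, 182.0], 0.65, [477.0, 1.0, 88.0])]
far_hinge [([211.0, 172.0], 0.57, [606.0, -12.0, 85.0])]
left_hinge [([184.0, 165.0], 0
[... 928 characters left out ...]
0, 86.0])]
left_hinge [([285.0, 259.0], 0.66, [554.0, 86.0, 87.0])]
right_hinge [([299.0, 222.0], 0.63, [527.0, -68.0, 85.0]), ([302.0, 209.0], 0.36, [521.0, -110.0, 99.0])]
near_tab [([328.0, 240.0], 0.48, [457.0, 14.0, 93.0])]
far_tab [([254.0, 229.0], 0.48, [637.0, -25.0, 86.0])]
left_tab [([279.0, 261.0], 0.62, [566.0, 103.0, 93.0])]
right_tab [([303.0, 208.0], 0.78, [519.0, -197.0, 49.0]), ([291.0, 237.0], 0.47, [544.0, -9.0, 81.0]), ([300.0, 219.0], 0.39, [524.0, -84.0, 83.0])]
sugar_jar [([194.0, 282.0], 0.87, [702.0, 322.0, 208.0])]
spice [([243.0, 198.0], 0.64, [702.0, -303.0, 10.0]), ([290.0, 238.0], 0.21, [547.0, 0.0, 82.0])]
blue_mug [([274.0, 178.0], 0.8, [614.0, -409.0, 23.0])]
```

View pics/scene.png

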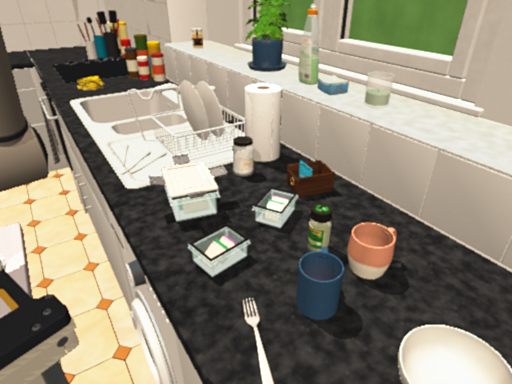

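View pics/side.png

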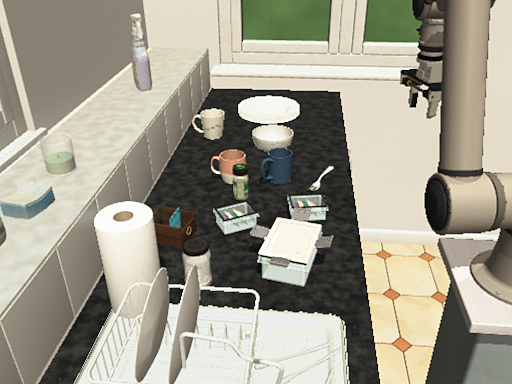

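The lidded box is the target: scene (190,185), side (292,245). The look-alikes are two smaller, lidless boxes at scene (220,250) and (275,207). Clips stick out on all four sides, slightly up. I'll check a close crop and fit the lid.

```bash
python3 - <<'E'
from h import *
fr=[]
for n,c in(("scene",(120,130,240,230)),("side",(200,180,360,310))):
    p=vision.capture(n); X=cloud(p); ok=(p["depth"]>0)
    m=ok&(abs(X[...,0]-540)<150)&(abs(X[...,1])<190)&(X[...,2]>76)&(X[...,2]<130)
    Q=X[m]; print(n,len(Q),Q.min(0).round(),Q.max(0).round())
    sat=p["frame"].astype(int); br=sat.min(-1)>190
    L=X[m&br]; r=cv2.minAreaRect(L[:,:2].astype(np.float32)); print("white",len(L),r,np.median(L[:,2]))
    # grid map of heights
    xs=np.arange(420,700,10); ys=np.arange(160,-170,-10)
    for n2 in("obst",):
        mm=ok&(abs(X[...,0]-560)<180)&(abs(X[...,1])<260)&(X[...,2]>12)&(X[...,2]<300)
        Z=X[mm]
        for y in range(260,-260,-20):
            print(y,' '.join("%3d"%(Z[(abs(Z[:,1]-y)<10)&(abs(Z[:,0]-x)<10)][:,2].max() if ((abs(Z[:,1]-y)<10)&(abs(Z[:,0]-x)<10)).any() else 0) for x in range(400,760,20)))
    a,b,c2,d=c; fr.append(cv2.resize(p["frame"][b:d,a:c2],(400,330),interpolation=2))
cv2.imwrite("pics/crop.png",np.hstack(fr)[:,:,::-1])
E
```

```text
scene 1942 [ 445. -118.   76.] [643. 119. 102.]
white 1358 ((530.5999755859375, 17.093597412109375), (201.5216827392578, 159.5029296875), 75.00260162353516) 82.64409197397447
260   0   0  12   0   0   0   0   0   0   0 109   0   0   0   0 195 189   0
240   0   0   0   0   0   0   0   0   0   0 110   0  22  22  23  23 172  21
220   0   0   0   0   0   0   0   0   0   0 109 109 109 109 110 110 110 109
200   0   0   0   0   0   0   0   0   0   0   0   0   0   0   0   0   0   0
180   0   0   0   0   0   0   0   0   0   0   0   0   0   0   0   0   0   0
160   0   0   0   0   0   0   0   0   0   0   0   0   0   0   0   0   0   0
140   0   0   0   0   0   0   0   0   0   0   0   0   0   0   0   0   0   0
120   0   0   0   0   0   0   0  95  96  96   0   0   0   0   0   0   0   0
100   0   0   0   0   0   0   0  93  96  97   0   0   0   0   0   0 105 113
80   0   0   0   0   0  85  85  87  90  91   0   0   0   0   0   0 111 113
60   0   0   0   0   0  85  85  86  86  85  87  85   0   0   0   0  78 112
40   0   0   0  98  90  85  83  83  84  83  85  84   0   0   0   0   0   0
20   0   0  99  
[... 2507 characters left out ...]
   0   0
-80   0   0   0   0   0  93  93  92  86  86   0   0   0   0   0   0   0   0
-100   0   0   0   0   0 102 103 102   0   0   0   0   0   0   0   0  52  49
-120   0   0   0   0   0   0  97 101   0   0   0   0   0   0  46  52  53  52
-140   0   0   0   0   0   0   0   0   0   0   0   0   0  50  51  52  39  50
-160   0   0   0   0   0   0   0   0   0   0   0   0  51  52   0  40  40  40
-180   0   0   0   0   0   0   0  44  51   0   0   0   0  51  29  38  45  52
-200   0   0   0  51  51  54  51  51  51   0   0   0   0  50  51  51  52  48
-220   0   0   0  50  48  38  41  45  52   0   0   0   0   0  51  51   0   0
-240   0   0   0  52  27  40  39  39  50   0   0   0   0   0   0   0   0   0
```

View pics/crop.png

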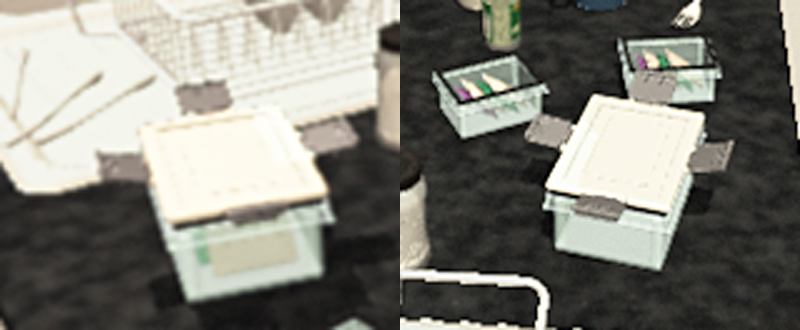

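Request:
step_arm:
  series: "1 1 -0.8 -1 0 0 -0.164;1 1 -0.8 -1 0 0 -0.164;1 1 -0.8 -1 0 0 -0.164;1 1 -0.8 -1 0 0 -0.164;1 1 -0.8 -1 0 0 -0.164;1 1 -0.8 -1 0 0 -0.164;1 1 -0.8 -1 0 0 -0.164;1 1 -0.8 -1 0 0 -0.164"

```text
time: 2.3
tool_pos: [225.8, -409.8, 306.8]
tcp_rot: [3.142, 0.0, 1.363]
contact_force: [-0.2, -0.1, 0.8]
grip_width: 32.5
finger_force: 0.0
```

Request:
step_arm:
  series: "1 0.94 0.32 0 0 0 0;1 0.94 0.32 0 0 0 0;1 0.94 0.32 0 0 0 0"

```text
time: 2.6
tool_pos: [267.6, -339.1, 307.1]
tcp_rot: [3.141, -0.001, 1.361]
contact_force: [0.6, -0.2, -0.3]
grip_width: 8.1
finger_force: 0.0
```

Request:
step_arm:
  series: "1 0.94 0.32 0 0 0 0;1 0.94 0.32 0 0 0 0;1 0.94 0.32 0 0 0 0"

```text
time: 2.9
tool_pos: [308.0, -271.5, 307.0]
tcp_rot: [3.141, -0.0, 1.362]
contact_force: [-0.1, -0.2, -0.6]
grip_width: 0.6
finger_force: 0.0
```

Request:
step_arm:
  series: "1 0.94 0.32 0 0 0 0;1 0.94 0.32 0 0 0 0;1 0.94 0.32 0 0 0 0"

```text
time: 3.2
tool_pos: [348.6, -203.8, 306.9]
tcp_rot: [3.141, -0.0, 1.363]
contact_force: [-0.1, -1.2, 0.6]
grip_width: 0.0
finger_force: 0.0
```

Request:
step_arm:
  series: "1 0.94 0.32 0 0 0 0;1 0.94 0.32 0 0 0 0;1 0.94 0.32 0 0 0 0"

```text
time: 3.5
tool_pos: [389.3, -136.0, 306.7]
tcp_rot: [3.141, -0.0, 1.363]
contact_force: [-0.7, -0.5, 0.2]
grip_width: 0.2
finger_force: 0.0
```

Request:
step_arm:
  series: "1 0.94 0.32 0 0 0 0;1 0.94 0.32 0 0 0 0;1 0.94 0.32 0 0 0 0"

```text
time: 3.8
tool_pos: [430.0, -68.1, 306.5]
tcp_rot: [3.141, 0.0, 1.363]
contact_force: [-0.0, 0.1, -0.5]
grip_width: 0.7
finger_force: 0.0
```

Request:
step_arm:
  series: "1 0.94 0.32 0 0 0 0;1 0.94 0.32 0 0 0 0;1 0.94 0.32 0 0 0 0;1 0.94 0.32 0 0 0 0"

```text
time: 4.2
tool_pos: [469.5, -1.7, 306.3]
tcp_rot: [-3.141, 0.001, 1.362]
contact_force: [-0.9, -0.5, -0.1]
grip_width: 0.9
finger_force: 0.0
```

```bash
python3 - <<'E'
from h import *
o=readout.get_obs(); p=vision.capture("wrist"); print(o["time"],o["tool_pos"],o["tcp_rot"],o["contact_force"],o["joint_positions"].round(2)); print(np.round(p["mount"],2).tolist())
for t in("lid_panel","near_hinge","far_hinge","left_hinge","right_hinge","near_tab","far_tab","left_tab","right_tab"):
    print(t,[(np.round(m["position"]).tolist(),round(m["p"],2),np.round(world(p,m["position"],obs=o)).tolist()) for m in models.pinpoint(p,t)[:2]])
cv2.imwrite("pics/w.png",p["frame"][:,:,::-1])
E
```

```text
4.2 [469.50696185  -1.67519657 306.34475654] [-3.14092632e+00  1.34599108e-03  1.36164629e+00] [-0.91242169 -0.49170839 -0.10818069] [-0.17  0.19  1.52 -0.    1.44  0.04]
[[-0.0, -0.97, -0.25, 64.98], [1.0, -0.0, 0.0, -0.55], [-0.0, -0.25, 0.97, -158.88], [0.0, 0.0, 0.0, 1.0]]
lid_panel []
near_hinge [([268.0, 153.0], 0.64, [485.0, 10.0, 85.0]), ([454.0, 50.0], 0.64, [725.0, 80.0, 57.0])]
far_hinge [([366.0, 153.0], 0.97, [599.0, -15.0, 83.0]), ([440.0, 311.0], 0.19, [512.0, 14.0, 406.0])]
left_hinge [([315.0, 146.0], 0.75, [541.0, 5.0, 82.0]), ([320.0, 78.0], 0.63, [558.0, 80.0, 88.0])]
right_hinge [([314.0, 217.0], 0.57, [492.0, 29.0, 378.0])]
near_tab [([245.0, 154.0], 0.59, [457.0, 16.0, 94.0])]
far_tab [([397.0, 149.0], 0.66, [634.0, -17.0, 89.0])]
left_tab [([324.0, 51.0], 0.97, [566.0, 107.0, 93.0])]
right_tab []
```

View pics/w.png

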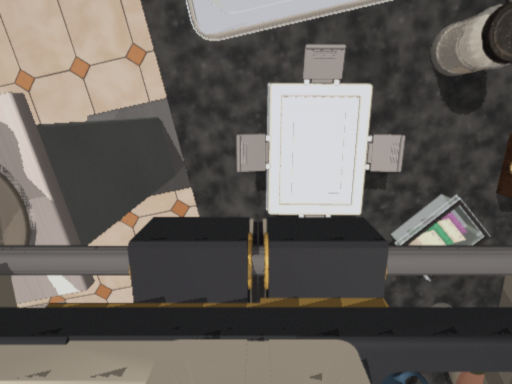

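The wrist view shows the lid centred at (318,148). Near clip (253,153), far clip (385,153) and left clip (324,62) are visible, and the right clip is hidden by the fingers. The box is nearly aligned with the tool. I'll fit the lid from the wrist depth.

```bash
python3 - <<'E'
from h import *
def fit(o,p,n):
    X=cloud(p,o); m=(p["depth"]>0)&(abs(X[...,0]-545)<110)&(abs(X[...,1])<110)&(X[...,2]>76)&(X[...,2]<90)&(p["frame"].min(-1)>(170 if n!="side" else 185))
    f=p["frame"].astype(int); m&=(f.max(-1)-f.min(-1)<70)
    k=m.astype(np.uint8); k=cv2.morphologyEx(k,cv2.MORPH_OPEN,np.ones((3,3)))
    _,lab,st,_=cv2.connectedComponentsWithStats(k); i=1+st[1:,4].argmax(); L=X[lab==i]
    r=cv2.minAreaRect(L[:,:2].astype(np.float32)); print(n,len(L),np.round(r[0],1),np.round(r[1],1),round(r[2],2),np.median(L[:,2]).round(1)); return X
o=readout.get_obs(); p=vision.capture("wrist"); X=fit(o,p,"wrist")
for n in("side","scene"): fit(None,vision.capture(n),n)
# clips grey pts in wrist
th=-0.21
for yaw in(-0.21,):
  d=p["depth"]>0
  R=np.array([[np.cos(yaw),-np.sin(yaw)],[np.sin(yaw),np.cos(yaw)]])
  B=(X[...,:2]-np.array([543,-2]))@R
  for nm,m in(("near",(B[...,0]<-66)&(B[...,0]>-120)&(abs(B[...,1])<40)),("far",(B[...,0]>66)&(B[...,0]<120)&(abs(B[...,1])<40)),("left",(B[...,1]>86)&(B[...,1]<140)&(abs(B[...,0])<40))):
    m=m&d&(X[...,2]>70)&(X[...,2]<120); b=B[m]; z=X[...,2][m]
    print(nm,np.percentile(b,[1,99],axis=0).round(1).tolist(),np.percentile(z,[1,50,99]).round(1))
E
```

```text
wrist 12658 [ 5.436e+02 -1.000e-01] [161.9 125.3] 78.35 82.9
side 1901 [ 5.443e+02 -3.000e-01] [164.5 121. ] 77.49 82.3
scene 1404 [542.7  -3.9] [171.9 122.4] 80.19 82.8
near [[-97.3, -21.1], [-66.0, 21.5]] [86.6 92.1 99.4]
far [[66.3, -21.9], [97.8, 21.2]] [85.3 88.  92.5]
left [[-21.6, 86.7], [21.4, 117.4]] [86.5 91.1 97.4]
```

Request:
step_arm:
  series: "1 0.206 0.9 0 0 0 0;1 0.206 0.9 0.4 0 0 0;1 0.206 0.9 0.9 0 0 0;1 0.206 0.9 0.9 0 0 0"

```text
time: 5.25
tool_pos: [540.7, 1.5, 229.3]
tcp_rot: [-3.13, 0.001, 1.363]
contact_force: [-0.8, -0.1, -0.1]
grip_width: 0.7
finger_force: 0.0
```

Request:
step_arm:
  series: "1 0 0 0.9 0 0 0;1 0 0 0.9 0 0 0;1 0 0 0.9 0 0 0"

```text
time: 5.55
tool_pos: [541.9, 1.2, 161.6]
tcp_rot: [-3.137, 0.0, 1.362]
contact_force: [-0.3, -0.2, 0.8]
grip_width: 0.3
finger_force: 0.0
```

Request:
step_arm:
  series: "1 0 0 0.5 0 0 0;1 0 0 0.7 0 0 0;1 0 0 0.8 0 0 0;1 0 0 0.85 0 0 0;1 0 0 0.85 0 0 0"

```text
time: 6.05
tool_pos: [544.3, 0.9, 96.1]
tcp_rot: [3.139, -0.0, 1.362]
contact_force: [0.6, 0.1, -0.5]
grip_width: 0.5
finger_force: 0.0
```

Request:
step_arm:
  series: "1 0 0 0.05 0 0 0;1 0 0 0.08 0 0 0;1 0 0 0.1 0 0 0;1 0 0 0.12 0 0 0;1 0 0 0.14 0 0 0;1 0 0 0.16 0 0 0;1 0 0 0.16 0 0 0"

```text
time: 6.75
tool_pos: [543.2, 1.0, 81.6]
tcp_rot: [-3.141, 0.0, 1.362]
contact_force: [0.2, -0.3, -0.2]
grip_width: 0.6
finger_force: 0.0
```

Request:
step_arm:
  series: "1 0 0 0.0125 0 0 0;1 0 0 0.025 0 0 0;1 0 0 0.0375 0 0 0;1 0 0 0.05 0 0 0;1 0 0 0.0625 0 0 0;1 0 0 0.0625 0 0 0"

```text
time: 7.35
tool_pos: [543.5, 1.0, 78.7]
tcp_rot: [3.14, 0.0, 1.362]
contact_force: [-5.1, 1.6, 13.5]
grip_width: 0.6
finger_force: 6.9
```

Request:
step_arm:
  series: "1 0 0 0.0125 0 0 0;1 0 0 0.025 0 0 0;1 0 0 0.0375 0 0 0;1 0 0 0.05 0 0 0;1 0 0 0.0625 0 0 0;1 0 0 0.075 0 0 0;1 0 0 0.075 0 0 0;1 0 0 0.075 0 0 0"

```text
time: 8.15
tool_pos: [543.6, 1.0, 75.0]
tcp_rot: [3.139, 0.0, 1.363]
contact_force: [-12.0, 0.5, 33.7]
grip_width: 0.4
finger_force: 16.7
```

Request:
step_arm:
  series: "1 0 0 -0.1 0 0 0;1 0 0 -0.4 0 0 0;1 0 0 -0.7 0 0 0;1 0.372 0 -0.7 0 0 0;1 0.744 0 -0.7 0 0 0;1 0.744 0 -0.7 0 0 0"

```text
time: 8.75
tool_pos: [556.2, 61.9, 127.1]
tcp_rot: [3.141, -0.001, 1.365]
contact_force: [0.0, -0.2, 0.3]
grip_width: 0.3
finger_force: 0.0
```

Request:
step_arm:
  series: "1 0.372 0 0 0 0 0;1 0.744 0 0 0 0 0;1 0.744 0 0 0 0 0;1 0.744 0 0 0 0 0"

```text
time: 9.15
tool_pos: [567.7, 117.2, 126.5]
tcp_rot: [-3.141, 0.001, 1.363]
contact_force: [0.2, -0.0, -0.1]
grip_width: 0.3
finger_force: 0.0
```

```bash
cat >> h.py <<'E'
def fit(p,n,o=None):
    X=cloud(p,o); m=(p["depth"]>0)&(abs(X[...,0]-545)<110)&(abs(X[...,1])<110)&(X[...,2]>70)&(X[...,2]<90)&(p["frame"].min(-1)>(170 if n!="side" else 185))
    f=p["frame"].astype(int); m&=(f.max(-1)-f.min(-1)<70)
    k=cv2.morphologyEx(m.astype(np.uint8),cv2.MORPH_OPEN,np.ones((3,3)))
    _,lab,st,_=cv2.connectedComponentsWithStats(k); i=1+st[1:,4].argmax(); L=X[lab==i]
    r=cv2.minAreaRect(L[:,:2].astype(np.float32)); print(n,len(L),np.round(r[0],1),np.round(r[1],1),round(r[2],2))
    A=np.c_[L[:,:2]-np.array([543,0]),np.ones(len(L))]; print(" plane",np.linalg.lstsq(A,L[:,2],rcond=None)[0].round(4),np.median(L[:,2]).round(1))
    return X
E
python3 - <<'E'
from h import *
o=readout.get_obs(); print(o["tool_pos"],o["tcp_rot"],o["contact_force"])
for n in("side","scene"): fit(vision.capture(n),n)
E
```

```text
[567.73930117 117.24951658 126.50284146] [-3.14099113e+00  7.99332143e-04  1.36349210e+00] [ 0.22827273 -0.00112241 -0.07959083]
side 170 [519.   -3.4] [45.2 46. ] 89.95
 plane [-4.00000e-04  4.44000e-02  7.65891e+01] 76.5
scene 602 [526.3 -35.2] [107.  119.6] 0.84
 plane [-1.08000e-02 -1.24000e-02  7.66321e+01] 77.1
```

Request:
step_arm:
  series: "1 0 0 0.2 0 0 0;1 0 0 0.4 0 0 0;1 0.02 0 0.5 0 0 0;1 0.04 0 0.6 0 0 0;1 0.04 0 0.67 0 0 0;1 0.033 0 0.746 0 0 0;1 0.01 0 0.81 0 0 0;1 -0.016 0 0.861 0 0 0;1 -0.056 0 0.915 0 0 0;1 -0.096 0 0.956 0 0 0;1 -0.129 0 0.98 0 0 0;1 -0.129 0 0.98 0 0 0"

```text
time: 10.45
tool_pos: [565.7, 107.0, 48.3]
tcp_rot: [-3.141, 0.0, 1.362]
contact_force: [0.1, -0.1, -0.4]
grip_width: 0.7
finger_force: 0.1
```

Request:
step_arm:
  series: "1 -0.018 0 0.01 0 0 0;1 -0.035 0 0.02 0 0 0;1 -0.052 0 0.03 0 0 0;1 -0.07 0 0.04 0 0 0;1 -0.09 0 0.048 0 0 0;1 -0.109 0 0.056 0 0 0;1 -0.13 0 0.062 0 0 0;1 -0.149 0 0.068 0 0 0;1 -0.149 0 0.068 0 0 0"

```text
time: 11.35
tool_pos: [563.3, 95.6, 43.1]
tcp_rot: [3.142, 0.0, 1.363]
contact_force: [0.5, 0.4, -0.7]
grip_width: 0.9
finger_force: 0.0
```

Request:
step_arm:
  series: "1 -0.02 0 0.004 0 0 0;1 -0.04 0 0.007 0 0 0;1 -0.055 0 0.007 0 0 0;1 -0.07 0 0.007 0 0 0;1 -0.07 0 0.007 0 0 0"

```text
time: 11.85
tool_pos: [562.9, 92.4, 42.8]
tcp_rot: [3.14, -0.004, 1.361]
contact_force: [1.2, 13.6, 0.3]
grip_width: 0.3
finger_force: 6.4
```

```bash
python3 - <<'E'
from h import *
o=readout.get_obs(); print(o["tool_pos"],o["tcp_rot"],o["contact_force"])
fr=[]
for n,c in(("scene",(120,130,240,230)),("side",(220,200,360,310))):
    p=vision.capture(n);a,b,c2,d=c; fr.append(cv2.resize(p["frame"][b:d,a:c2],(400,330),interpolation=2))
cv2.imwrite("pics/crop2.png",np.hstack(fr)[:,:,::-1])
E
```

```text
[562.8761335   92.41684771  42.76489583] [ 3.14048248 -0.00381664  1.36125409] [ 1.24294945 13.59229829  0.2705875 ]
```

View pics/crop2.png

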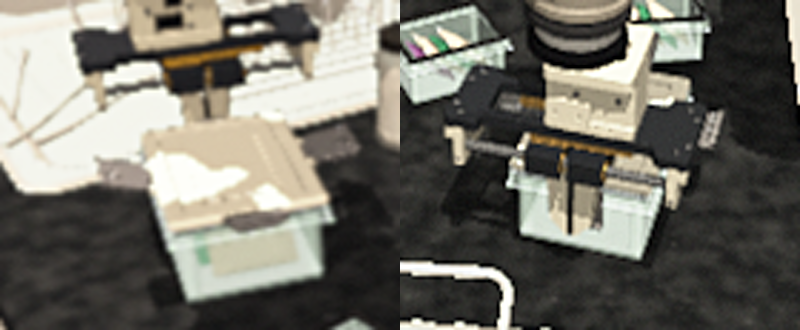

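Request:
step_arm:
  series: "1 0.1 0 0 0 0 0;1 0.3 0 0 0 0 0;1 0.3 0 -0.5 0 0 0;1 0.3 0 -1 0 0 0;1 0.3 0 -1 0 0 0"

```text
time: 12.45
tool_pos: [570.6, 114.6, 127.9]
tcp_rot: [3.132, -0.002, 1.363]
contact_force: [1.0, -0.3, -0.7]
grip_width: 0.6
finger_force: 0.0
```

Request:
step_arm:
  series: "1 -0.49 0 0 0 0 0;1 -0.985 0 0 0 0 0;1 -0.985 0 0 0 0 0"

```text
time: 12.75
tool_pos: [550.1, 33.4, 122.0]
tcp_rot: [-3.14, 0.002, 1.359]
contact_force: [-0.9, 0.2, -1.1]
grip_width: 0.4
finger_force: 0.0
```

Request:
step_arm:
  series: "1 -0.49 0 0 0 0 0;1 -0.985 0 0 0 0 0;1 -0.985 0 0 0 0 0"

```text
time: 13.05
tool_pos: [534.1, -43.3, 122.1]
tcp_rot: [-3.141, 0.001, 1.359]
contact_force: [0.7, 0.4, -0.6]
grip_width: 0.5
finger_force: 0.0
```

Request:
step_arm:
  series: "1 -0.49 0 0 0 0 0;1 -0.985 0 0 0 0 0;1 -0.985 0 0 0 0 0;1 -0.985 0 0 0 0 0"

```text
time: 13.45
tool_pos: [518.5, -117.0, 122.2]
tcp_rot: [-3.141, -0.001, 1.361]
contact_force: [-0.1, 0.3, 0.2]
grip_width: 0.5
finger_force: 0.0
```

```bash
python3 - <<'E'
from h import *
o=readout.get_obs(); print(o["tool_pos"],o["tcp_rot"],o["contact_force"])
fr=[]
for n,c in(("wrist",(0,0,512,384)),("side",(220,200,360,310))):
    p=vision.capture(n);a,b,c2,d=c; fr.append(cv2.resize(p["frame"][b:d,a:c2],(400,310),interpolation=2))
    fit(p,n,o if n=="wrist" else None)
cv2.imwrite("pics/crop3.png",np.hstack(fr)[:,:,::-1])
E
```

```text
[ 518.5400163  -116.99569974  122.18874939] [-3.14115855e+00 -5.10578119e-04  1.36071602e+00] [-0.1225741   0.30028779  0.16775023]
wrist 28957 [534.8 -38.2] [ 92.7 125.5] 78.04
 plane [-2.50000e-03 -1.41000e-02  7.68787e+01] 77.0
side 1907 [543.6  -1.5] [166.6 121.4] 76.76
 plane [9.00000e-04 3.00000e-04 7.69612e+01] 76.9
```

View pics/crop3.png

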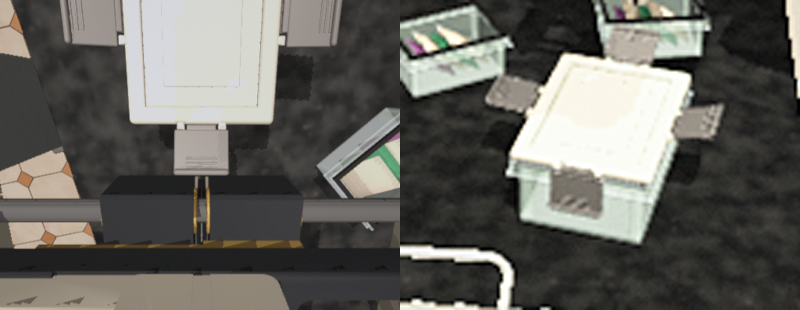

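Request:
step_arm:
  series: "1 0 0 0.2 0 0 0;1 0 0 0.375 0 0 0;1 -0.03 0 0.46 0 0 0;1 -0.065 0 0.54 0 0 0;1 -0.065 0 0.62 0 0 0;1 -0.055 0 0.69 0 0 0;1 -0.035 0 0.755 0 0 0;1 -0.006 0 0.81 0 0 0;1 0.034 0 0.86 0 0 0;1 0.074 0 0.9 0 0 0;1 0.106 0 0.93 0 0 0;1 0.124 0 0.94 0 0 0;1 0.141 0 0.95 0 0 0;1 0.16 0 0.96 0 0 0;1 0.178 0 0.97 0 0 0;1 0.197 0 0.977 0 0 0;1 0.216 0 0.984 0 0 0;1 0.236 0 0.99 0 0 0;1 0.256 0 0.995 0 0 0;1 0.256 0 0.995 0 0 0"

```text
time: 15.55
tool_pos: [522.6, -97.9, 43.0]
tcp_rot: [3.141, 0.001, 1.362]
contact_force: [-0.8, -3.9, 1.3]
grip_width: 0.5
finger_force: 1.8
```

Request:
step_arm:
  series: "1 0.02 0 0.003 0 0 0;1 0.04 0 0.005 0 0 0;1 0.06 0 0.005 0 0 0;1 0.06 0 0.005 0 0 0"

```text
time: 15.95
tool_pos: [523.5, -93.6, 42.7]
tcp_rot: [3.141, 0.002, 1.363]
contact_force: [-1.8, -8.1, 2.7]
grip_width: 0.2
finger_force: 4.0
```

Request:
step_arm:
  series: "1 0.015 0 0 0 0 0;1 0.03 0 0 0 0 0;1 0.045 0 0 0 0 0;1 0.045 0 0 0 0 0"

```text
time: 16.35
tool_pos: [523.7, -92.9, 43.0]
tcp_rot: [3.141, 0.006, 1.363]
contact_force: [-7.7, -20.4, 4.2]
grip_width: 0.2
finger_force: 11.2
```

```bash
python3 - <<'E'
from h import *
o=readout.get_obs(); print(o["tool_pos"],o["tcp_rot"],o["contact_force"])
p=vision.capture("wrist"); fit(p,"wrist",o)
p=vision.capture("side"); fit(p,"side")
p=vision.capture("scene"); fit(p,"scene")
E
```

```text
[523.69698764 -92.9419438   42.97255983] [3.14131512 0.00552983 1.36308238] [ -7.72819782 -20.42185486   4.15709217]
wrist 46827 [537.2 -27.9] [73.7 90.6] 77.74
 plane [2.30000e-03 6.60000e-03 7.66629e+01] 76.5
side 1929 [5.439e+02 3.000e-01] [167.2 123. ] 77.28
 plane [5.00000e-04 8.00000e-04 7.69201e+01] 76.8
scene 102 [491.9 -53.7] [30.2 38.5] 80.75
 plane [-4.66000e-02 -2.48000e-02  7.39982e+01] 78.1
```

Request:
step_arm:
  series: "1 -0.1 0 0 0 0 0;1 -0.35 0 0 0 0 0;1 -0.35 0 -0.5 0 0 0;1 -0.35 0 -1 0 0 0;1 -0.35 0 -1 0 0 0;1 -0.35 0 -1 0 0 0"

```text
time: 17.1
tool_pos: [518.8, -116.2, 123.0]
tcp_rot: [3.14, -0.0, 1.363]
contact_force: [-0.8, 0.1, -0.6]
grip_width: 0.3
finger_force: 0.0
```

Request:
step_arm:
  series: "1 0.37 -0.3 0 0 0 0;1 0.74 -0.616 0 0 0 0;1 0.74 -0.616 0 0 0 0;1 0.74 -0.616 0 0 0 0"

```text
time: 17.5
tool_pos: [481.8, -47.6, 121.4]
tcp_rot: [-3.139, -0.0, 1.364]
contact_force: [0.8, -0.6, -0.2]
grip_width: 0.2
finger_force: 0.0
```

Request:
step_arm:
  series: "1 0.37 -0.3 0 0 0 0.25;1 0.74 -0.616 0 0 0 0.25;1 0.74 -0.616 0 0 0 0.25;1 0.74 -0.616 0 0 0 0.25;1 0.74 -0.616 0 0 0 0.25;1 0.74 -0.616 0 0 0 0.25;1 0.74 -0.616 0 0 0 0.25;1 0.74 -0.616 0 0 0 0.25;1 0.74 -0.616 0 0 0 0.25;1 0.74 -0.616 0 0 0 0.25;1 0.74 -0.616 0 0 0 0.25;1 0.74 -0.616 0 0 0 0.25"

```text
time: 18.7
tool_pos: [447.0, 18.9, 121.8]
tcp_rot: [3.141, 0.001, -0.21]
contact_force: [-0.1, 0.1, 0.5]
grip_width: 0.4
finger_force: 0.0
```

```bash
python3 - <<'E'
from h import *
o=readout.get_obs(); print(o["tool_pos"],o["tcp_rot"],o["contact_force"],o["joint_positions"].round(2))
fr=[]
for n,c in(("wrist",(0,0,512,384)),("scene",(120,130,240,230)),("side",(220,200,360,310))):
    p=vision.capture(n);a,b,c2,d=c
    if n!="side": fr.append(cv2.resize(p["frame"][b:d,a:c2],(400,310),interpolation=2))
    fit(p,n,o if n=="wrist" else None)
cv2.imwrite("pics/crop4.png",np.hstack(fr)[:,:,::-1])
E
```

```text
[446.95407462  18.93255826 121.83147093] [ 3.14146945e+00  7.86988041e-04 -2.09895214e-01] [-0.10693368  0.13864689  0.45198088] [-0.13  0.33  1.88 -0.    0.94  1.65]
wrist 28379 [531.6  11.9] [150.   86.5] 77.99
 plane [-3.40000e-03  9.70000e-03  7.69542e+01] 76.9
scene 1235 [ 5.463e+02 -4.000e-01] [168.4 122.1] 78.06
 plane [ 5.40000e-03 -4.00000e-04  7.72369e+01] 77.1
side 1591 [548.7   2.1] [168.2 116.8] 82.83
 plane [8.80000e-03 4.40000e-03 7.66763e+01] 76.8
```

View pics/crop4.png

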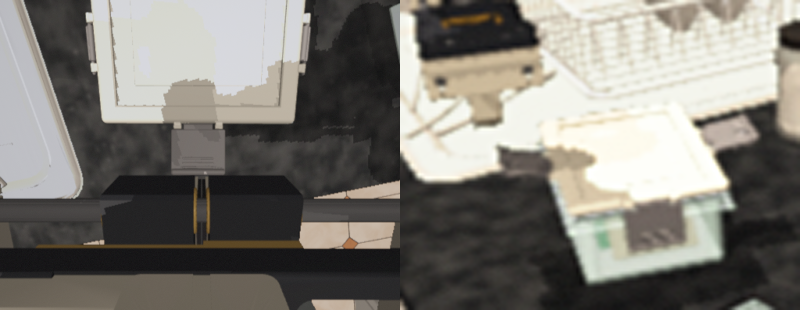

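```bash
python3 - <<'E'
from h import *
o=readout.get_obs(); p=vision.capture("wrist"); X=cloud(p,o)
f=p["frame"].astype(int); yaw=-0.206
R=np.array([[np.cos(yaw),-np.sin(yaw)],[np.sin(yaw),np.cos(yaw)]]); B=(X[...,:2]-np.array([543.5,-.5]))@R; z=X[...,2]
d=p["depth"]>0
L=d&(z>72)&(z<81)&(abs(B[...,0])<80)&(abs(B[...,1])<95); 
for x0 in(-45,-30,-15,0):
    s=L&(abs(B[...,0]-x0)<4)&(f.min(-1)>110); print("x",x0,np.percentile(B[s][:,1],[.5,99.5]).round(1))
for y0 in(-60,-45,45,60):
    s=L&(abs(B[...,1]-y0)<4)&(f.min(-1)>110); print("y",y0,B[s][:,0].min().round(1))
c=d&(B[...,0]<-66)&(B[...,0]>-110)&(abs(B[...,1])<40)&(z>74)&(z<110)
print(np.percentile(B[c],[1,99],axis=0).round(1),np.percentile(z[c],[1,99]))
E
```

```text
x -45 [-76.4  77.7]
x -30 [-76.9  77.5]
x -15 [-81.6  82.3]
x 0 [-83.3  83.6]
y -60 -58.6
y -45 -58.5
y 45 -58.5
y 60 -58.6
[[-97.3 -20.8]
 [-66.2  22.5]] [81.19070775 93.42910573]
```

Request:
step_arm:
  series: "1 0 0 0.2 0 0 0;1 0 0 0.37 0 0 0;1 -0.03 0 0.455 0 0 0;1 -0.06 0 0.535 0 0 0;1 -0.06 0 0.615 0 0 0;1 -0.05 0 0.685 0 0 0;1 -0.03 0 0.75 0 0 0;1 0 0 0.805 0 0 0;1 0.04 0 0.855 0 0 0;1 0.08 0 0.895 0 0 0;1 0.112 0 0.925 0 0 0;1 0.13 0 0.935 0 0 0;1 0.147 0 0.945 0 0 0;1 0.166 0 0.955 0 0 0;1 0.184 0 0.965 0 0 0;1 0.203 0 0.972 0 0 0;1 0.222 0 0.979 0 0 0;1 0.242 0 0.985 0 0 0;1 0.262 0 0.99 0 0 0;1 0.262 0 0.99 0 0 0"

```text
time: 20.9
tool_pos: [468.2, 15.0, 43.4]
tcp_rot: [-3.142, -0.002, -0.209]
contact_force: [0.1, 0.5, 0.6]
grip_width: 0.6
finger_force: 0.0
```

Request:
step_arm:
  series: "1 0.02 0 0.003 0 0 0;1 0.04 0 0.005 0 0 0;1 0.06 0 0.005 0 0 0;1 0.075 0 0.005 0 0 0;1 0.075 0 0.005 0 0 0"

```text
time: 21.4
tool_pos: [469.2, 14.7, 42.3]
tcp_rot: [3.141, 0.008, -0.208]
contact_force: [-11.6, 1.6, 7.2]
grip_width: 0.4
finger_force: 6.0
```

Request:
step_arm:
  series: "1 0.015 0 0 0 0 0;1 0.03 0 0 0 0 0;1 0.03 0 0 0 0 0"

```text
time: 21.7
tool_pos: [469.6, 14.5, 42.1]
tcp_rot: [3.141, 0.012, -0.208]
contact_force: [-18.0, 3.3, 10.4]
grip_width: 0.3
finger_force: 8.7
```

Request:
step_arm:
  series: "1 -0.1 0 0 0 0 0;1 -0.4 0 0 0 0 0;1 -0.4 0 -0.5 0 0 0;1 -0.4 0 -1 0 0 0;1 -0.4 0 -1 0 0 0;1 -0.4 0 -1 0 0 0"

```text
time: 22.3
tool_pos: [444.9, 19.9, 123.7]
tcp_rot: [-3.141, -0.004, -0.209]
contact_force: [-0.9, -0.7, 0.0]
grip_width: 0.6
finger_force: 0.0
```

```bash
python3 - <<'E'
from h import *
o=readout.get_obs(); print(o["tool_pos"],o["tcp_rot"],o["contact_force"])
for n in("wrist","side","scene"):
    p=vision.capture(n); X=cloud(p,o); d=(p["depth"]>0)&(X[...,2]>95)&(X[...,2]<125)&(X[...,0]>680)&(X[...,0]<800)&(X[...,1]>10)&(X[...,1]<150)
    Q=X[d]; 
    if len(Q)>20: print(n,len(Q),np.percentile(Q,[1,50,99],axis=0).round(1).tolist(),cv2.minEnclosingCircle(Q[Q[:,2]>108][:,:2].astype(np.float32)))
    if n=="wrist":
        fit(p,n,o)
        yaw=-0.206;R=np.array([[np.cos(yaw),-np.sin(yaw)],[np.sin(yaw),np.cos(yaw)]]); B=(X[...,:2]-np.array([543.5,-.5]))@R; z=X[...,2]
        c=(p["depth"]>0)&(abs(B[...,1])<20)&(B[...,0]<-55)&(B[...,0]>-110)&(z>20)&(z<110)
        print("near clip",np.percentile(B[c][:,0],[1,50]).round(1),np.percentile(z[c],[1,50,99]).round(1))
E
```

```text
[444.92672859  19.9482741  123.68440841] [-3.14145151 -0.00358121 -0.20853249] [-8.92988765e-01 -6.65129520e-01  2.44463557e-04]
wrist 27921 [531.   11.5] [148.3  85. ] 78.06
 plane [-2.70000e-03  1.04000e-02  7.69298e+01] 76.9
near clip [-65.  -59.7] [55.8 78.  80. ]
side 424 [[730.6, 58.3, 95.4], [757.9, 92.7, 109.6], [786.5, 114.7, 113.0]] ((760.5610961914062, 85.65473937988281), 31.48025894165039)
scene 203 [[728.6, 54.9, 95.5], [752.0, 72.6, 110.4], [783.6, 108.9, 112.9]] ((756.69287109375, 83.38337707519531), 29.771018981933594)
```

Request:
step_arm:
  series: "1 0.42 0 0 0 0 0;1 0.835 0 0 0 0 0;1 0.835 0 0 0 0 0"

```text
time: 22.75
tool_pos: [512.4, 5.3, 121.7]
tcp_rot: [3.141, -0.001, -0.209]
contact_force: [-1.0, 0.3, -0.5]
grip_width: 0.6
finger_force: 0.0
```

Request:
step_arm:
  series: "1 0.42 0 0 0 0 0;1 0.835 0 0 0 0 0;1 0.835 0 0 0 0 0"

```text
time: 23.05
tool_pos: [576.8, -8.4, 121.4]
tcp_rot: [3.141, -0.0, -0.209]
contact_force: [0.7, 0.1, -0.3]
grip_width: 0.5
finger_force: 0.0
```

Request:
step_arm:
  series: "1 0.42 0 0 0 0 0;1 0.835 0 0 0 0 0;1 0.835 0 0 0 0 0;1 0.835 0 0 0 0 0;1 0.835 0 0 0 0 0"

```text
time: 23.55
tool_pos: [638.3, -20.9, 122.1]
tcp_rot: [3.141, 0.003, -0.208]
contact_force: [0.0, 0.3, 1.2]
grip_width: 0.6
finger_force: 0.0
```

```bash
python3 - <<'E'
from h import *
o=readout.get_obs(); print(o["tool_pos"],o["tcp_rot"],o["contact_force"])
v=np.array(o["tool_pos"][:2])-[543.5,-.1]; a=-.206; print(v@[np.cos(a),np.sin(a)],v@[-np.sin(a),np.cos(a)])
for n in("side","scene"): fit(vision.capture(n),n)
E
```

```text
[638.25196749 -20.91936757 122.11944003] [ 3.14139868e+00  2.73970030e-03 -2.08336293e-01] [0.04461588 0.26175136 1.2056312 ]
97.00714064313921 -0.998034964567966
side 1915 [545.7   2. ] [166.9 122. ] 76.73
 plane [-3.00000e-04  3.10000e-03  7.68593e+01] 76.8
scene 1441 [544.1   0.7] [170.  124.4] 79.4
 plane [ 3.10000e-03 -5.00000e-04  7.73297e+01] 77.1
```

Request:
step_arm:
  series: "1 0.034 0 0.2 0 0 0;1 0.05 0 0.375 0 0 0;1 0.07 0 0.46 0 0 0;1 0.093 0 0.54 0 0 0;1 0.093 0 0.62 0 0 0;1 0.083 0 0.69 0 0 0;1 0.063 0 0.755 0 0 0;1 0.034 0 0.81 0 0 0;1 -0.006 0 0.86 0 0 0;1 -0.046 0 0.9 0 0 0;1 -0.079 0 0.93 0 0 0;1 -0.097 0 0.94 0 0 0;1 -0.114 0 0.95 0 0 0;1 -0.132 0 0.96 0 0 0;1 -0.15 0 0.97 0 0 0;1 -0.17 0 0.977 0 0 0;1 -0.189 0 0.984 0 0 0;1 -0.209 0 0.99 0 0 0;1 -0.229 0 0.995 0 0 0;1 -0.229 0 0.995 0 0 0"

```text
time: 25.65
tool_pos: [625.2, -18.3, 44.4]
tcp_rot: [-3.141, -0.008, -0.209]
contact_force: [9.2, -1.1, -2.8]
grip_width: 0.6
finger_force: 4.5
```

Request:
step_arm:
  series: "1 -0.02 0 0.003 0 0 0;1 -0.04 0 0.005 0 0 0;1 -0.06 0 0.005 0 0 0;1 -0.075 0 0.005 0 0 0;1 -0.075 0 0.005 0 0 0"

```text
time: 26.15
tool_pos: [617.7, -16.8, 43.6]
tcp_rot: [3.142, -0.004, -0.209]
contact_force: [5.9, -1.6, 0.3]
grip_width: 0.3
finger_force: 3.2
```

Request:
step_arm:
  series: "1 -0.015 0 0 0 0 0;1 -0.03 0 0 0 0 0;1 -0.03 0 0 0 0 0"

```text
time: 26.45
tool_pos: [616.5, -16.5, 43.9]
tcp_rot: [-3.141, -0.007, -0.209]
contact_force: [9.5, -1.6, -1.4]
grip_width: 0.4
finger_force: 4.8
```

Request:
step_arm:
  series: "1 -0.015 0 0 0 0 0;1 -0.025 0 0 0 0 0;1 -0.025 0 0 0 0 0"

```text
time: 26.75
tool_pos: [616.3, -16.5, 44.4]
tcp_rot: [-3.141, -0.011, -0.209]
contact_force: [14.0, -2.5, -2.6]
grip_width: 0.2
finger_force: 7.1
```

Request:
step_arm:
  series: "1 0.1 0 0 0 0 0;1 0.4 0 0 0 0 0;1 0.4 0 -0.5 0 0 0;1 0.4 0 -1 0 0 0;1 0.4 0 -1 0 0 0"

```text
time: 27.25
tool_pos: [645.7, -22.3, 128.3]
tcp_rot: [-3.141, -0.008, -0.208]
contact_force: [-0.2, 0.1, 0.9]
grip_width: 0.2
finger_force: 0.0
```

Request:
step_arm:
  series: "1 -1 0 -1 0 0 0;1 -1 0 -1 0 0 0;1 -1 0 -1 0 0 0;1 -1 0 -1 0 0 0"

```text
time: 27.65
tool_pos: [564.4, -5.2, 204.4]
tcp_rot: [-3.142, -0.002, -0.208]
contact_force: [0.6, 0.2, 0.0]
grip_width: 0.3
finger_force: 0.0
```

Request:
step_arm:
  series: "1 -1 0 -1 0 0 0;1 -1 0 -1 0 0 0;1 -1 0 -1 0 0 0;1 -1 0 -1 0 0 0"

```text
time: 28.05
tool_pos: [487.0, 11.1, 283.4]
tcp_rot: [-3.142, -0.002, -0.208]
contact_force: [0.5, -0.4, 0.1]
grip_width: 0.2
finger_force: 0.0
```

Request:
step_arm:
  series: "1 -1 0 -0.4 0 0 0;1 -1 0 -0.4 0 0 0;1 -1 0 -0.4 0 0 0;1 -1 0 -0.4 0 0 0;1 -1 0 -0.4 0 0 0;1 -1 0 -0.4 0 0 0"

```text
time: 28.65
tool_pos: [409.2, 27.3, 313.6]
tcp_rot: [3.141, 0.002, -0.209]
contact_force: [-0.0, 0.3, 0.1]
grip_width: 0.4
finger_force: 0.0
```

```bash
python3 - <<'E'
from h import *
o=readout.get_obs(); print(o["tool_pos"],o["tcp_rot"],o["contact_force"])
fr=[]
for n,c in(("wrist",(0,0,512,384)),("scene",(120,130,240,230)),("side",(220,200,360,310))):
    p=vision.capture(n);a,b,c2,d=c; X=fit(p,n,o if n=="wrist" else None)
    if n!="scene": fr.append(cv2.resize(p["frame"][b:d,a:c2],(400,310),interpolation=2))
    if n=="wrist":
        yaw=-0.206;R=np.array([[np.cos(yaw),-np.sin(yaw)],[np.sin(yaw),np.cos(yaw)]]); B=(X[...,:2]-np.array([543.5,-.5]))@R; z=X[...,2]
        c=(p["depth"]>0)&(abs(B[...,0])<110)&(abs(B[...,1])<130)&(z>25)&(z<110)
        for k,m in(("x",abs(B[...,1])<18),("y",abs(B[...,0])<18)): print(k,np.percentile(B[c&m][:,"xy".index(k)],[.5,99.5]).round(1))
cv2.imwrite("pics/crop5.png",np.hstack(fr)[:,:,::-1])
E
```

```text
[409.24187832  27.32390815 313.61731297] [ 3.14125521e+00  2.26523942e-03 -2.08946653e-01] [-0.02656228  0.26389719  0.13605219]
wrist 13404 [534.6   1.9] [165.3 111.3] 78.02
 plane [-6.50000e-03  1.20000e-03  7.73361e+01] 77.1
x [-66.7  45.9]
y [-83.9  83.5]
scene 1422 [541.8   0. ] [164.2 123.2] 77.1
 plane [5.00000e-04 3.00000e-04 7.73647e+01] 77.2
side 1916 [544.1   2.3] [168.2 120.8] 78.4
 plane [9.00000e-04 3.00000e-03 7.68122e+01] 76.7
```

View pics/crop5.png

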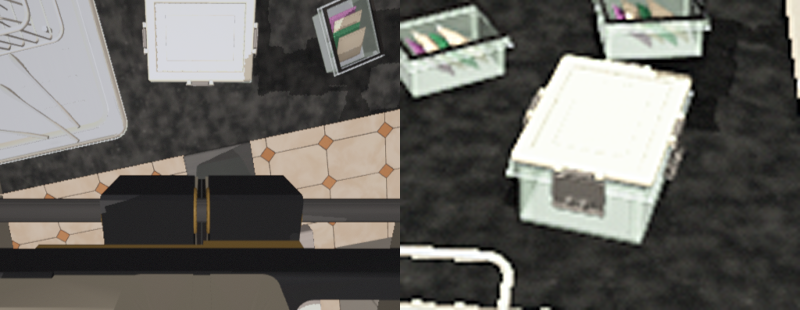

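```bash
python3 - <<'E'
from h import *
yaw=-0.206;R=np.array([[np.cos(yaw),-np.sin(yaw)],[np.sin(yaw),np.cos(yaw)]])
for n in("side","scene"):
    p=vision.capture(n); X=cloud(p); B=(X[...,:2]-np.array([543.5,-.5]))@R; z=X[...,2]
    c=(p["depth"]>0)&(abs(B[...,0])<110)&(abs(B[...,1])<130)&(z>30)&(z<110)
    for k,m in(("x",abs(B[...,1])<18),("xside",(abs(B[...,1])>35)&(abs(B[...,1])<60)),("y",abs(B[...,0])<18)): print(n,k,np.percentile(B[c&m][:,"xy".index(k[0])],[.5,99.5]).round(1))
    if n=="side":
        for zz in(40,50,60,70,78):
            s=c&(abs(B[...,1])<18)&(abs(z-zz)<4); print(zz,B[s][:,0].max().round(1) if s.any() else None)
E
```

```text
side x [-64.7  64.1]
side xside [-59.4  57.4]
side y [-78.3  89. ]
40 -62.5
50 -58.4
60 -57.4
70 63.6
78 65.0
scene x [-65.5  62.3]
scene xside [-60.2  56.6]
scene y [-89.1  81.7]
```

```bash
python3 -c "
from plant import order; print(order.close_job())"
```

```text
the job is handed in; nothing more can be done
None
```

The lid is pressed home and level, all four clips look snapped down on the cameras, the box moved only a few millimetres at most, nothing else was touched, and the job is handed in; no verdict came back.

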